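# Clamp the coated cover and hold the coating gauge on the ringed spot

### The job

Check the paint on the blue cover: first push the small red-knobbed lever of the hold-down fully down, so that its foot clamps the cover in the fixture, and leave it down. Then lift the orange pen-shaped coating gauge out of its holder and hold it square to the cover's sloping face, with its nose inside the white ring, pressed gently so that the spring-loaded nose is about half-way in. Finish while still holding the gauge there for its reading; do not let go, never press hard, do not shift the cover in the fixture, and leave the tape roll, marker and spanner where they lie.

Things in the scene. Friction and masses are not known exactly. Their poses are not given: they have to be found in the camera images.
- fixture: inspection fixture, fixed to the bench: aluminium plate 128 x 218 x 10 mm with a grey hold-down head (85 mm high) at its +y end. Origin on the bench under the centre of the cover; x from the cover's low front edge (vents) to its high back edge, y towards the hold-down head, z up. The head spans x -9 to 17 mm, y 50 to 116 mm, its presser bar rises to z 96 mm at x 4, y 66 mm; the lever sits on the head's -x side
- lever_knob (a point): centre of the red ball (18 mm across) at the end of the hold-down's lever, 62 mm from its pivot
- lever_pivot (a point): point on the lever's pivot axis in the plane of the ball; the axis runs along the fixture's x, 71 mm above the bench
- lift_lever (a joint): lever angle, rad: 0 = raised (points outward, along the fixture's +y, and 55 degrees up; the foot is lifted), 1.0 = end stop, level, foot fully down on the cover's flange (pressing about 5 N). The ball moves down and outward in an arc in the plane through the pivot, square to the fixture's x axis; it needs about 2 N at the ball, 3 N near the end, and stays where it is left
- foot: round rubber foot, 16 mm across, at the lower end of the hold-down's presser bar; origin at the centre of its underside; it comes down on the cover's +y flange when the lever is lowered
- cover: blue powder-coated cover, loose in the fixture with about 1 mm play: hood 100 x 110 mm, 26 mm high in front and 58 mm at the back, with a 3 mm thick flange at each y end (150 mm in all). Origin at the centre of its underside, 10 mm above the bench; axes as the fixture's
- spot: the marked spot: a white ring of 24 mm inner diameter with four ticks on the cover's sloping face. Origin at its centre on the surface; its z axis points straight out of the face, which slopes 18 degrees down towards the fixture's -x side
- holder: black upright tube, 33 mm across, on a round steel foot (80 mm across), fixed to the bench; its rim is 72 mm above the bench. Origin under its centre
- gauge: the gauge as a whole, about 80 g: 121 mm long and round. Origin at the nose tip (nose out); z points along the pen from the nose to its top. It stands upright in the holder, its black collar (58 to 63 mm from the tip, 29 mm across) on the rim, its nose 14 mm above the bench, and pulls straight out upwards (it must rise about 60 mm to be clear)
- gauge_grip (a point): point on the gauge's axis where to grasp it: the orange barrel, 23 mm across, runs from 63 to 121 mm from the tip; this point is 90 mm from the tip (31 mm below the top)
- nose_tip (a point): centre of the flat end of the gauge's steel nose (12 mm across)
- gauge_nose (a joint): how far the spring-loaded nose is pushed in, m: 0 = out, 0.008 = fully in; the spring gives 0.5 N at the start and 0.5 N more for each mm
- tape_roll: yellow roll of tape, 63 mm across, 19 mm high, lying flat; bystander
- marker: blue marker, 129 mm long, 12 mm high, lying; bystander
- spanner: open-end spanner, 132 mm long, 6 mm high, lying; bystander
- hopper_fixture: grey weigh hopper on a white base plate, fixed to the bench behind the work: an obstacle 302 mm high, keep the hand and arm clear of it. Origin on the bench; it spans x -148 to 140 mm and y -170 to 170 mm about it (its nearest part, a small red lever knob, stands out to x -148 mm at y -121 mm, 205 to 215 mm up; the tall body starts at x -85 mm)
Mind the look-alikes: they are no part of the job. Leave any yellow look-alike of the gauge alone.

How it is judged:
By the outcome, as a careful person would: the job done as asked, in the order asked, and still so for the second after the job is handed in, while the arm keeps its last pose, push and grip.
It also fails if it takes over 58 s, if anything falls off the work surface, if the arm or the gripper's body presses on something with over 40 N, if the wrist force passes 120 N, or if a joint passes its speed limit or range.

### The arm

A 6-joint arm with a two-finger parallel gripper is mounted at the origin on a cart in front of the work surface, level with it; the furniture and walls round the work are solid. World frame = base frame: x ahead of the robot, y to its left, z up, the work surface at z = 0. Lengths are in m, angles in degrees, forces in N, time in s.
With the tool pointing down it reaches from about 0.375 to 0.9 m from the base axis. Payload 3.1 kg.
Tool frame: the origin (TCP) lies at the very end of the fingers, on their centre line; the grasp point (between the pads) lies 19 mm behind it; z points along the fingers, y is the line along which they close (so a half turn about z gives the same grasp; the last joint's range is limited). The gripper opens to 87 mm and grips with 3 to 60 N. Pads are 19 mm wide; open, the fingers measure 117 mm over their backs; the gripper's body (75 mm by 190 mm) begins 51 mm behind the grasp point.
Start: joints at [-78.982, 30.224, 82.088, -0, 67.689, -10.227], TCP at [0.226, -0.582, 0.189] pointing down, gripper open.
Joint ranges: [-176.69, 176.69], [-43.24, 126.21], [12.49, 139.97], [-82, 262], [0, 151.66], [-163.58, 163.58]. Speed limits (degrees/s): [159.86, 159.86, 180, 180, 180, 180].

### API

Orientations are given as a 3x3 rotation matrix whose columns are the frame's x, y, z axes.
In Python, from rig import bot, imaging gives the robot as it stands.
- The arm moves only by the tool drive_tool, never from a script. Its argument "deltas" is text: rows parted by semicolons, each of 5 numbers parted by spaces: the finger opening in mm, from 0 to 87, then the shift along the world's x, y, z in mm, then the turn about the world's z in rad. In form: jaw dx dy dz twist; .... A call has 1 to 12 rows; each row is the pose to reach, as a shift and turn from the pose commanded when the call began; what a row does not reach only later rows make up. A row lasts 1/10 s, in which the tool goes at most 50 mm and 8.59 degrees, less where a joint would pass 70% of its speed; a pose out of reach is approached as far as the arm can. A call with a gripper value outside its range is refused whole. The fingers move at their own pace and stop on an object; the grip force is fixed at half the most. Time passes only in rows, so rows that repeat a pose let the fingers close. It gives the time, the measured TCP pose, the force, the opening and the grip force at its end, in the units of the state.
- bot.read_state(): the state, without advancing time (a new reading comes with each control period).
- imaging.capture(name): name is "scene" or "top" or "wrist"; returns the picture (480x640x3 uint8, red, green, blue); there is no depth.
- imaging.camera_model(name): a dict with "fx", "fy", "cx", "cy" (pixels), "dist" ([k1, k2, p1, p2, k3] as OpenCV has them; the pictures are not rectified), "T" (4x4, takes a point from camera to world coordinates). Camera axes: x right, y down, z forward; pixel columns grow to the right and rows downward; lengths in m; the calibration is good to about 2 mm. A picture is of the moment at which its call begins: read the wrist's pose just before it. camera_model takes no time and is no camera call; for the wrist camera it gives the pose at the moment of the call.
- bot.hand_in(): hands the job in; it is judged then, once.
The state is a dict: "time_s": time; "joint_positions": joint angles; "qvel": joint speeds; "tau": joint torques, N m; "position": TCP position; "tcp_rot": TCP orientation; "force": force on the tool from outside, world axes, zero at the start; "moment": the same for the moment, N m; "opening": opening from 0.0 (shut) to 1.0 (fully open); "grasp_force": force on a finger pad.
Only numpy, scipy, OpenCV 4.12 (cv2) and the standard library are available. Lean on these libraries where they do the work, as an engineer would, in place of code of your own. Each camera call takes 0.05 s, during which the arm holds its last target. There are 200 camera calls.

## Working session

There is one attempt and no reset: what is moved stays moved. The work goes in short steps, Python scripts to look and compute and a tool call to move; the robot and the scene stay as the last step left them, time stands still between calls to the robot, and variables do not carry over. Pictures are saved under pics/ and viewed, at most 10 in all, crops included, and the job is handed in when it is done.

Besides the shell and the picture viewer there is one more tool, called after "Request:" as name(argument=value, ...), one argument or row to a line, values as JSON. drive_tool: Moves the arm, as the interface text tells. Its arguments: {"type":"object","properties":{"deltas":{"type":"string"}},"required":["deltas"]}

```bash
ls; mkdir -p pics; python3 - <<'E'
from rig import bot, imaging
import cv2
s=bot.read_state();print(s)
for n in("scene","top"):
    im=imaging.capture(n);cv2.imwrite(f"pics/{n}0.png",im[:,:,::-1])
    print(n,imaging.camera_model(n))
E
```

```text
pics
{'time_s': 0.0, 'joint_positions': array([-7.89813175e+01,  3.02792353e+01,  8.21581781e+01,  4.96457357e-04,
        6.76888289e+01, -1.02255361e+01]), 'qvel': array([ 0.12418184,  0.07620749,  0.0100297 , -0.01086166, -0.05481458,
        0.00061639]), 'tau': array([-9.14145476e-04, -4.40045786e+01, -1.76592797e+01,  6.34071068e-02,
        5.82780212e-02, -1.70462590e-04]), 'position': array([ 0.22635361, -0.58169095,  0.18835889]), 'tcp_rot': array([[ 9.32045714e-01,  3.62340471e-01, -4.13254452e-04],
       [ 3.62340487e-01, -9.32043286e-01,  2.16425587e-03],
       [ 3.99026451e-04, -2.16692422e-03, -9.99997573e-01]]), 'force': array([ 0.60590111,  0.4906682 , -0.40407267]), 'moment': array([-0.05063813, -0.03136769,  0.01358743]), 'grasp_force': 0.0, 'opening': 1.0013140688298106}
scene {'fx': 535.6932303934794, 'fy': 535.6932303934794, 'cx': 321.3979810884936, 'cy': 238.03360102331976, 'dist': array([-0.11104652,  0.        ,  0.        ,  0.        ,  0.        ]), 'T': array([[ 0.47464863, -0.56708111,  0.6731476 , -0.29612371],
       [-0.88016897, -0.30872188,  0.36054595, -0.38104108],
       [ 0.00335659, -0.76361628, -0.64566161,  0.91965273],
       [ 0.        ,  0.        ,  0.        ,  1.        ]])}
top {'fx': 516.969112143335, 'fy': 516.969112143335, 'cx': 314.5714883726621, 'cy': 237.9716922164593, 'dist': array([-0.01443446,  0.        ,  0.        ,  0.        ,  0.        ]), 'T': array([[-0.02620222, -0.99643196,  0.08022964,  0.46150708],
       [-0.9995377 ,  0.02487646, -0.01747988,  0.07774142],
       [ 0.01542168, -0.08065056, -0.99662313,  1.26725481],
       [ 0.        ,  0.        ,  0.        ,  1.        ]])}
```

View pics/scene0.png

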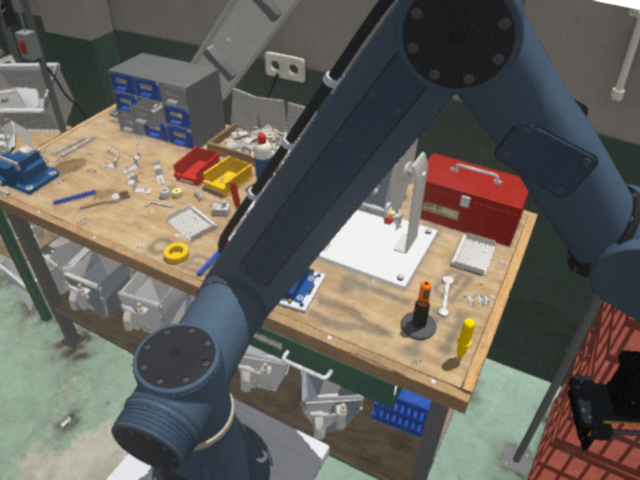

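View pics/top0.png

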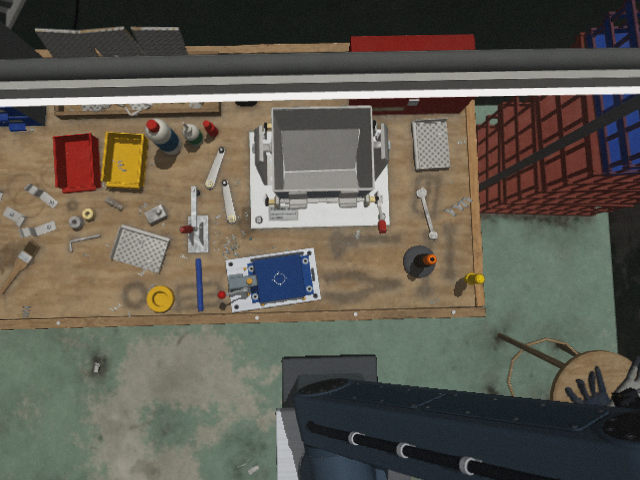

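The top view shows the fixture at about (275,278), with the ring at (280,278) and the lever knob at (221,295). The gauge is at (428,259). The yellow look-alike is at (475,278), and a second red-knobbed lever at (185,229) is not part of the job. In the scene view the arm hides the fixture, so I'll enlarge the top view.

```bash
cat > h.py <<'E'
import numpy as np, cv2
from rig import bot, imaging
def ray(m,uv):
    K=np.array([[m['fx'],0,m['cx']],[0,m['fy'],m['cy']],[0,0,1]])
    p=cv2.undistortPoints(np.array([[uv]],float),K,np.array(m['dist']))[0,0]
    d=m['T'][:3,:3]@np.array([p[0],p[1],1]); return m['T'][:3,3],d/np.linalg.norm(d)
def atz(m,uv,z):
    o,d=ray(m,uv); return o+d*(z-o[2])/d[2]
def proj(m,P):
    K=np.array([[m['fx'],0,m['cx']],[0,m['fy'],m['cy']],[0,0,1]]);Ti=np.linalg.inv(m['T'])
    return cv2.projectPoints(np.atleast_2d(P).astype(float),cv2.Rodrigues(Ti[:3,:3])[0],Ti[:3,3],K,np.array(m['dist']))[0][:,0]
def tri(obs):
    A=np.zeros((3,3));b=np.zeros(3)
    for o,d in obs:
        Q=np.eye(3)-np.outer(d,d);A+=Q;b+=Q@o
    return np.linalg.solve(A,b)
E
python3 - <<'E'
import cv2,numpy as np
im=cv2.imread('pics/top0.png')
a=cv2.resize(im[243:317,210:330],None,fx=6.6,fy=6.6,interpolation=cv2.INTER_CUBIC)[:,:792]
cv2.imwrite('pics/c1.png',a)
from h import *
m=imaging.camera_model('top')
print(atz(m,(280,278),.052),atz(m,(221,295),.122),atz(m,(428,259),.135),atz(m,(419,262),0))
E
```

```text
[0.46733934 0.13984078 0.052     ] [0.43309456 0.26662615 0.122     ] [ 0.50004304 -0.19032938  0.135     ] [ 0.49783926 -0.19973297  0.        ]
```

View pics/c1.png

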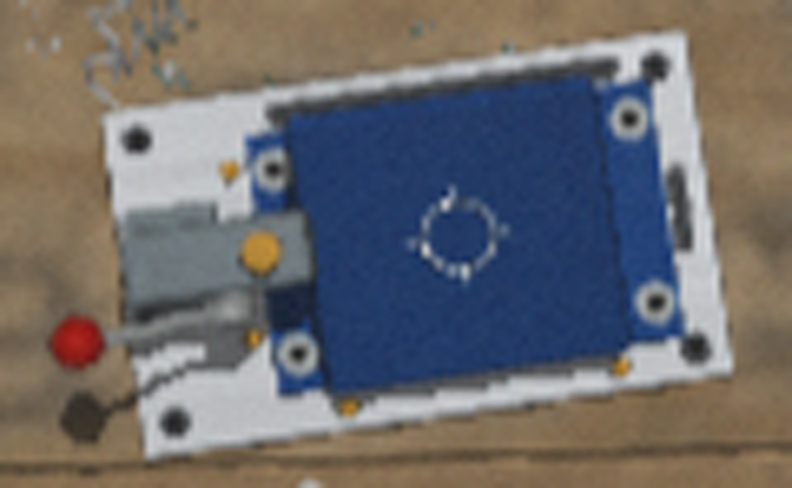

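The crop shows the plate corners at (105,115), (684,33), (733,374) and (148,457), the ring centre at (458,236) and the raised knob at (77,342).

```bash
python3 - <<'E'
from h import *
m=imaging.camera_model('top')
f=lambda u,v:((u+.5)/6.6-.5+210,(v+.5)/6.6-.5+243)
C=np.array([atz(m,f(*p),.01) for p in((105,115),(684,33),(733,374),(148,457))])
print(C*1000)
ey=(C[0]-C[1]+C[3]-C[2]);ey/=np.linalg.norm(ey);ex=(C[0]-C[3]+C[1]-C[2]);ex/=np.linalg.norm(ex)
print('yaw',np.degrees(np.arctan2(-ey[0],ey[1])),np.degrees(np.arctan2(ex[1],ex[0])))
print('centre',C.mean(0), np.linalg.norm(C[0]-C[1]),np.linalg.norm(C[0]-C[3]))
ps=atz(m,f(458,236),.052);print('spot',ps,(ps-C.mean(0))@ex,(ps-C.mean(0))@ey)
for z in(.117,.122):
  k=atz(m,f(77,342),z);print('knob',k,(k-C.mean(0))@ex,(k-C.mean(0))@ey)
s=bot.read_state();print(imaging.camera_model('wrist')['T']); 
T=np.eye(4);T[:3,:3]=s['tcp_rot'];T[:3,3]=s['position'];print((np.linalg.inv(T)@imaging.camera_model('wrist')['T']).round(3))
E
```

```text
[[514.50607912 273.22110717  10.        ]
 [539.33224868  59.61691556  10.        ]
 [413.76869553  44.92351252  10.        ]
 [389.33685952 259.16144818  10.        ]]
yaw 6.567619086148433 6.541881092819186
centre [0.46423597 0.15923075 0.01      ] 0.21504206417977825 0.12595637159815437
spot [0.46662379 0.14226714 0.052     ] 0.00043961656450824537 -0.017125390761466717
knob [0.43428792 0.26690028 0.117     ] -0.017486320010542844 0.11038828977159981
knob [0.43440624 0.26607803 0.122     ] -0.017462450661640896 0.10955790535991211
[[ 0.36287299 -0.89431241 -0.2617795   0.2981178 ]
 [-0.93183462 -0.34908033 -0.09913205 -0.55438771]
 [-0.00272705  0.27990754 -0.96002309  0.38480944]
 [ 0.          0.          0.          1.        ]]
[[ 0.001 -0.96  -0.28   0.077]
 [ 1.     0.001 -0.001  0.   ]
 [ 0.001 -0.28   0.96  -0.196]
 [ 0.     0.     0.     1.   ]]
```

Request:
drive_tool(
  deltas="0 100 166 11 -0.128; 0 204 332 11 -0.256; 0 204 332 11 -0.256; 0 204 332 11 -0.256; 0 204 332 11 -0.256; 0 204 332 11 -0.256; 0 204 332 11 -0.256; 0 204 332 11 -0.256; 0 204 382 11 -0.256; 0 204 432 11 -0.256; 0 204 482 11 -0.256; 0 204 532 11 -0.256",
)

```text
time_s: 1.3
position: [0.4299, -0.0485, 0.2002]
tcp_rot: [[0.993, 0.114, -0.0], [0.114, -0.993, 0.0], [-0.0, -0.0, -1.0]]
force: [0.6, 0.6, -0.0]
opening: 0.032
grasp_force: 0.0
```

Request:
drive_tool(
  deltas="0 0 50 0 0; 0 0 100 0 0; 0 0 150 0 0; 0 0 200 0 0; 0 0 220 0 0; 0 0 220 0 0; 0 0 220 0 0",
)

```text
time_s: 2.0
position: [0.4301, 0.1695, 0.2001]
tcp_rot: [[0.993, 0.116, -0.001], [0.116, -0.993, -0.001], [-0.001, 0.001, -1.0]]
force: [-1.3, -0.7, 0.4]
opening: 0.004
grasp_force: 0.0
```

```bash
python3 - <<'E'
from h import *
s=bot.read_state();print(s['time_s'],s['position'],s['tcp_rot'].round(3),s['force'],s['joint_positions'])
m=imaging.camera_model('wrist');im=imaging.capture('wrist');cv2.imwrite('pics/w1.png',im[:,:,::-1]);np.save('w1.npy',m,allow_pickle=True)
print(proj(m,[[.434,.266,.122],[.467,.142,.052]]))
E
```

```text
2.0 [0.43005678 0.16945399 0.20005983] [[ 0.993  0.116 -0.001]
 [ 0.116 -0.993 -0.001]
 [-0.001  0.001 -1.   ]] [-1.27881415 -0.72601703  0.36852508] [ 7.63535793e+00  1.68666686e+01  1.03852933e+02 -3.72227202e-02
  5.93304747e+01  9.09872832e+01]
[[179.70809044 214.56996527]
 [350.57416444 175.68435663]]
```

View pics/w1.png

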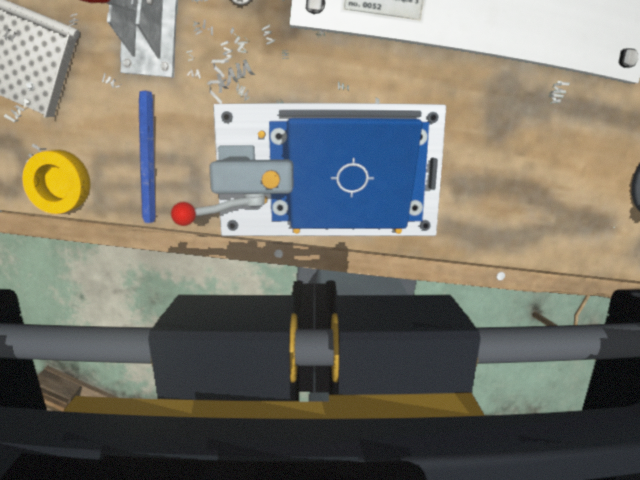

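The wrist view shows the knob at (183,213), the ring centre at (352,177) and the plate corners at (216,105), (445,105), (437,235) and (221,235).

```bash
python3 - <<'E'
from h import *
t=imaging.camera_model('top');w=np.load('w1.npy',allow_pickle=True).item()
f=lambda u,v:((u+.5)/6.6-.5+210,(v+.5)/6.6-.5+243)
for n,a,b in(('knob',f(77,342),(183,213)),('spot',f(458,236),(352,177))):
    P=tri([ray(t,a),ray(w,b)]);print(n,P,proj(t,P)-a,proj(w,P)-b)
print(atz(w,(183,213),.122),atz(w,(352,177),.052))
C=np.array([atz(w,p,.01) for p in((216,105),(445,105),(437,235),(221,235))]);print(C.mean(0));ey=C[0]-C[1]+C[3]-C[2];print(np.degrees(np.arctan2(-ey[0],ey[1])))
E
```

```text
knob [0.43383526 0.26666068 0.11448583] [[0.29778183 0.17078785]] [[-0.88551918 -0.59426529]]
spot [0.46679209 0.14167641 0.06025253] [[ 0.06380973 -0.08922882]] [[-0.21185412  0.21894156]]
[0.4354145  0.26365852 0.122     ] [0.46602358 0.14061908 0.052     ]
[0.46337921 0.15767236 0.01      ]
6.775955464346632
```

Request:
drive_tool(
  deltas="0 1 48 0 0; 0 2 97 0 0; 0 2 97 -25 0; 0 2 97 -50 0; 0 2 97 -58 0; 0 2 97 -62 0; 0 2 97 -62 0",
)

```text
time_s: 2.75
position: [0.433, 0.2655, 0.1384]
tcp_rot: [[0.994, 0.113, -0.0], [0.113, -0.994, -0.0], [-0.0, 0.0, -1.0]]
force: [-0.5, -0.8, 0.5]
opening: 0.001
grasp_force: 0.0
```

Request:
drive_tool(
  deltas="0 0 1 -3 0; 0 0 3 -7 0; 0 0 5 -11 0; 0 -1 8 -16 0; 0 -1 10 -20 0; 0 -1 12 -24 0; 0 -1 14 -28 0; 0 -1 15 -32 0; 0 -1 16 -32 0",
)

```text
time_s: 3.65
position: [0.431, 0.2825, 0.1057]
tcp_rot: [[0.993, 0.115, -0.001], [0.115, -0.993, -0.001], [-0.001, 0.0, -1.0]]
force: [-0.1, 0.3, -0.8]
opening: 0.006
grasp_force: 0.0
```

```bash
python3 - <<'E'
from h import *
s=bot.read_state();print(s['position'],s['force'])
m=imaging.camera_model('wrist');im=imaging.capture('wrist');t=imaging.capture('top');sc=imaging.capture('scene')
a=im[100:400,150:450];b=cv2.resize(t[240:315,190:290],(400,300),interpolation=cv2.INTER_CUBIC)
cv2.imwrite('pics/w2.png',np.hstack([a,b])[:,:,::-1])
print(proj(m,[[.434,.266,.122],[.431,.2867,.097],s['position']])-[150,100])
E
```

```text
[0.43103646 0.28246299 0.10567466] [-0.0908053   0.31854478 -0.75808785]
[[198.15967319 185.44394267]
 [156.21475688 168.58831088]
 [163.9084381  175.17812697]]
```

View pics/w2.png

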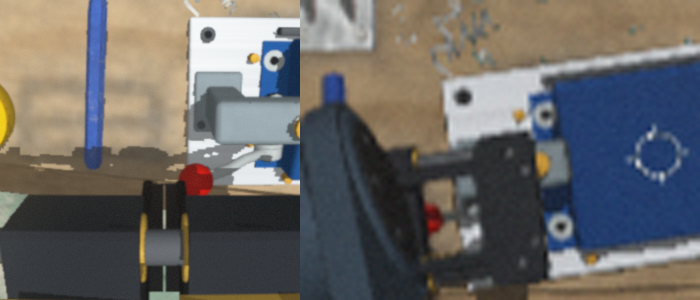

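The view shows the ball at (199,181), still raised. The fingers passed it on the +y side. I'll go up and come down centred on it.

Request:
drive_tool(
  deltas="0 0 4 0 0; 0 0 5 30 0; 0 0 0 42 0; 0 1 -20 42 0; 0 1 -20 34 0; 0 1 -20 30 0; 0 1 -20 26 0; 0 1 -20 23 0; 0 1 -20 20 0; 0 1 -20 20 0",
)

```text
time_s: 4.8
position: [0.4321, 0.2626, 0.1257]
tcp_rot: [[0.993, 0.115, -0.001], [0.115, -0.993, -0.0], [-0.001, 0.0, -1.0]]
force: [-0.1, -0.4, -0.4]
opening: 0.004
grasp_force: 0.0
```

Request:
drive_tool(
  deltas="0 0 0 -2 0; 0 0 1 -4 0; 0 0 2 -6 0; 0 0 3 -8 0; 0 0 3 -8 0",
)

```text
time_s: 5.3
position: [0.4323, 0.2656, 0.1181]
tcp_rot: [[0.993, 0.115, -0.0], [0.115, -0.993, -0.0], [-0.0, 0.0, -1.0]]
force: [0.1, -0.3, -0.2]
opening: 0.007
grasp_force: 0.0
```

```bash
python3 - <<'E'
from h import *
s=bot.read_state();print(s['position'],s['force'])
m=imaging.camera_model('wrist');im=imaging.capture('wrist')
hsv=cv2.cvtColor(im,cv2.COLOR_RGB2HSV);k=((hsv[...,0]<6)|(hsv[...,0]>174))&(hsv[...,1]>150)&(hsv[...,2]>90)
n,l,st,c=cv2.connectedComponentsWithStats(k.astype(np.uint8))
for i in range(1,n):
    if st[i,4]>60:print(st[i],c[i])
print(proj(m,[[.4345,.265,.122],s['position']]))
cv2.imwrite('pics/w3.png',cv2.resize(im[150:350,200:440],(720,600))[:,:,::-1])
E
```

```text
[0.43231604 0.26556855 0.1180852 ] [ 0.06359914 -0.27661183 -0.18670369]
[297 255  32  29 727] [312.14305365 269.54607978]
[[315.53509366 274.16591328]
 [313.95612642 275.19385825]]
```

View pics/w3.png

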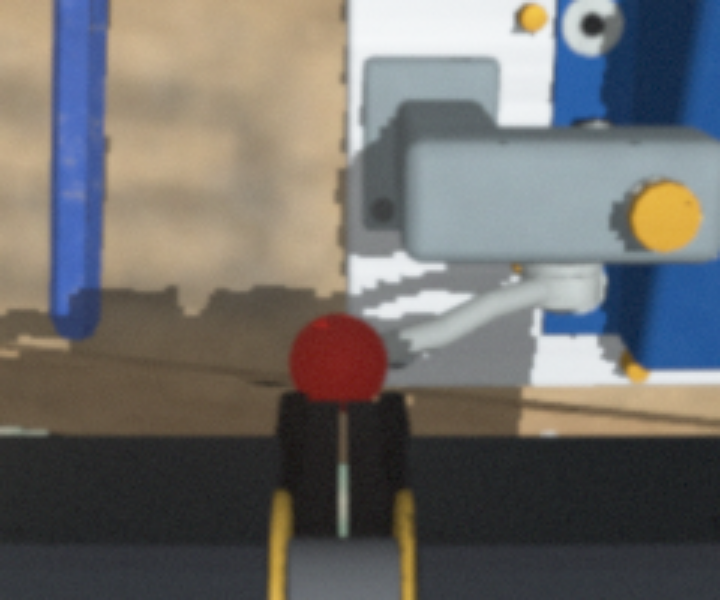

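The ball, centred near (313,271), sits at or below the fingertips and nothing has touched it. I'll triangulate it again with the new view.

```bash
python3 - <<'E'
from h import *
t=imaging.camera_model('top');w=np.load('w1.npy',allow_pickle=True).item();m=imaging.camera_model('wrist')
f=lambda u,v:((u+.5)/6.6-.5+210,(v+.5)/6.6-.5+243)
O=[(t,f(77,342)),(w,(183,213)),(m,(313,271))]
for ids in((0,1,2),(1,2),(0,2)):
    P=tri([ray(*O[i]) for i in ids]);print(P,[(proj(O[i][0],P)-O[i][1]).round(1) for i in ids])
r=bot.read_state();c=m['T'][:3,3];print(c,m['fx'],'dist by size',.018*m['fx']/32,'tip dist',np.linalg.norm(c-r['position']))
o,d=ray(m,(313,271));print(o+d*.018*m['fx']/32)
for z in(.1,.105,.11,.115,.12):print(atz(m,(313,271),z))
E
```

```text
[0.43396499 0.26629118 0.11592708] [array([[0.4, 0.1]]), array([[-1. , -0.3]]), array([[-0.1, -0.3]])]
[0.43329195 0.26611463 0.11424088] [array([[-0.1,  0.1]]), array([[ 0.1, -0.2]])]
[0.43443905 0.26651664 0.11795379] [array([[ 0.1, -0.1]]), array([[-0.4,  0.2]])]
[0.50884962 0.27430207 0.31450519] 398.9942348237328 dist by size 0.2244342570883497 tip dist 0.210850130773964
[0.42957757 0.26575862 0.1047108 ]
[0.42779757 0.26556678 0.1       ]
[0.42968685 0.26577039 0.105     ]
[0.43157613 0.26597401 0.11      ]
[0.43346541 0.26617762 0.115     ]
[0.43535469 0.26638124 0.12      ]
```

Request:
drive_tool(
  deltas="0 0 0 -2 0; 0 0 0 -4 0; 0 0 1 -6 0; 0 0 1 -6 0",
)

```text
time_s: 5.75
position: [0.4323, 0.2665, 0.112]
tcp_rot: [[0.993, 0.115, -0.001], [0.115, -0.993, -0.0], [-0.001, 0.0, -1.0]]
force: [0.0, 0.6, -0.2]
opening: 0.005
grasp_force: 0.0
```

Request:
drive_tool(
  deltas="0 0 1 -2 0; 0 0 2 -4 0; 0 0 3 -6 0; 0 0 3 -6 0",
)

```text
time_s: 6.15
position: [0.4323, 0.2696, 0.106]
tcp_rot: [[0.993, 0.115, -0.001], [0.115, -0.993, -0.0], [-0.001, 0.0, -1.0]]
force: [0.1, 0.6, -0.2]
opening: 0.008
grasp_force: 0.0
```

```bash
python3 - <<'E'
from h import *
s=bot.read_state();print(s['position'],s['force'])
m=imaging.camera_model('wrist');im=imaging.capture('wrist')
hsv=cv2.cvtColor(im,cv2.COLOR_RGB2HSV);k=((hsv[...,0]<6)|(hsv[...,0]>174))&(hsv[...,1]>150)&(hsv[...,2]>90)
n,l,st,c=cv2.connectedComponentsWithStats(k.astype(np.uint8))
for i in range(1,n):
    if st[i,4]>60:print(st[i],c[i])
for z in (.08,.09,.1,.11,.12): print(atz(m,(st[1:][st[1:,4].argmax(),0]+16,st[1:][st[1:,4].argmax(),1]+16),z))
E
```

```text
[0.43227313 0.26956795 0.10603323] [ 0.08179606  0.55970578 -0.16743887]
[303 263  34  21 508] [319.08267717 273.83267717]
[0.42005438 0.26511075 0.08      ]
[0.4240463  0.26570575 0.09      ]
[0.42803823 0.26630075 0.1       ]
[0.43203015 0.26689574 0.11      ]
[0.43602208 0.26749074 0.12      ]
```

```bash
python3 - <<'E'
from h import *
s=bot.read_state();p=s['position'];R=s['tcp_rot']
sm=imaging.camera_model('scene');m=imaging.camera_model('wrist')
a=imaging.capture('scene');b=imaging.capture('wrist')
q=proj(sm,[p,[.4345,.2665,.115],[.4345,.2665,.09]]);print(q)
c=q[0].astype(int);x0,y0=c[0]-40,c[1]-50
A=cv2.resize(a[y0:y0+100,x0:x0+66],(396,600),interpolation=cv2.INTER_CUBIC)
B=cv2.resize(b[200:350,270:370],(400,600),interpolation=cv2.INTER_CUBIC)
for P,col in((p,(0,255,0)),(p+R@[.0095,0,0],(255,0,255)),(p-R@[.0095,0,0],(255,255,0))):
    u=(proj(sm,P)[0]-[x0,y0])*6;cv2.circle(A,(int(u[0]),int(u[1])),3,col,-1)
    u=(proj(m,P)[0]-[270,200])*4;cv2.circle(B,(int(u[0]),int(u[1])),3,col,-1)
print(x0,y0);cv2.imwrite('pics/s4.png',np.hstack([A,B])[:,:,::-1])
E
```

```text
[[223.38757864 241.12764072]
 [224.55843693 238.12489285]
 [225.7563851  246.20477017]]
183 191
```

View pics/s4.png

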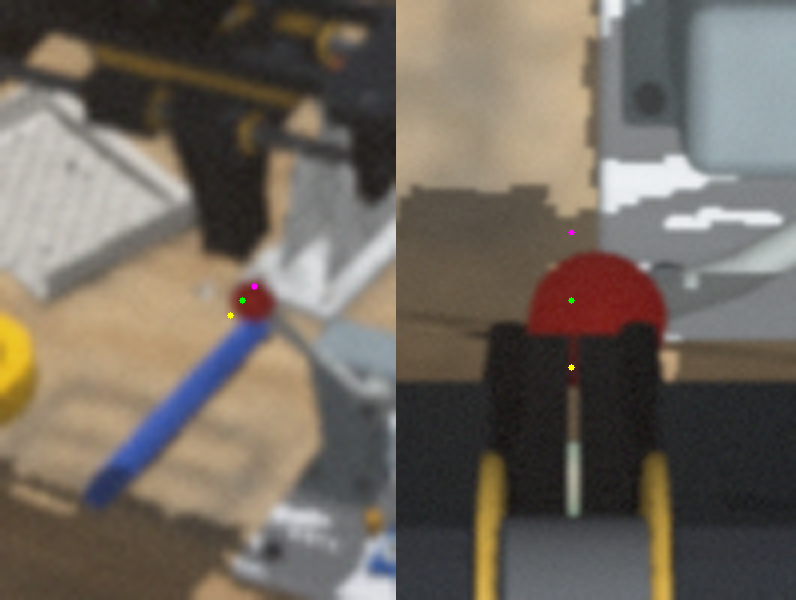

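Both views show the fingertips ending about 25 mm short of the projected TCP, with the ball still untouched below them at about (225,241) in the scene view. I'll keep going down on the ball and watch the force.

Request:
drive_tool(
  deltas="0 1 -3 0 0; 0 1 -3 -3 0; 0 1 -3 -6 0; 0 1 -3 -8 0; 0 1 -3 -8 0",
)

```text
time_s: 6.8
position: [0.4332, 0.2664, 0.0979]
tcp_rot: [[0.993, 0.114, -0.001], [0.114, -0.993, -0.0], [-0.001, 0.0, -1.0]]
force: [-0.4, -0.7, -0.6]
opening: 0.004
grasp_force: 0.0
```

Request:
drive_tool(
  deltas="0 0 1 -2 0; 0 0 1 -4 0; 0 0 2 -6 0; 0 0 2 -6 0",
)

```text
time_s: 7.2
position: [0.4333, 0.2686, 0.0921]
tcp_rot: [[0.993, 0.115, -0.0], [0.115, -0.993, -0.0], [-0.0, 0.0, -1.0]]
force: [-0.1, -0.0, 0.6]
opening: 0.004
grasp_force: 0.0
```

Request:
drive_tool(
  deltas="0 0 0 -2 0; 0 0 1 -4 0; 0 0 2 -6 0; 0 0 2 -6 0",
)

```text
time_s: 7.6
position: [0.4335, 0.2709, 0.0863]
tcp_rot: [[0.993, 0.114, 0.0], [0.114, -0.993, 0.001], [0.0, -0.001, -1.0]]
force: [0.2, 0.6, 1.3]
opening: 0.004
grasp_force: 0.6
```

Request:
drive_tool(
  deltas="0 0 1 -2 0; 0 0 3 -4 0; 0 0 4 -6 0; 0 0 4 -6 0",
)

```text
time_s: 8.0
position: [0.4335, 0.2753, 0.0804]
tcp_rot: [[0.993, 0.115, 0.0], [0.115, -0.993, 0.001], [0.001, -0.001, -1.0]]
force: [-1.2, 2.3, 3.4]
opening: 0.002
grasp_force: 1.9
```

```bash
cat > ball.py <<'E'
from h import *
s=bot.read_state();print(s['time_s'],s['position'],s['force'],s['moment'])
sm=imaging.camera_model('scene');m=imaging.camera_model('wrist')
a=imaging.capture('scene');b=imaging.capture('wrist')
u=proj(sm,s['position'])[0]
for im,c,R in((a,u,15),(b,(314,270),50)):
    hsv=cv2.cvtColor(im,cv2.COLOR_RGB2HSV);k=((hsv[...,0]<6)|(hsv[...,0]>174))&(hsv[...,1]>120)&(hsv[...,2]>50)
    n,l,st,ce=cv2.connectedComponentsWithStats(k.astype(np.uint8))
    for i in range(1,n):
        if st[i,4]>15 and np.hypot(*(ce[i]-c))<R:print(st[i],ce[i].round(1))
E
python3 ball.py
```

```text
8.0 [0.43350304 0.27525967 0.08040013] [-1.22670223  2.34238989  3.40037975] [ 0.44806677  0.31628519 -0.00843347]
[221 241   6   4  21] [223.6 242.6]
[311 280  16  37 109] [316.2 292.4]
```

Request:
drive_tool(
  deltas="0 0 -1 -2 0; 0 0 -1 -4 0; 0 0 0 -6 0; 0 0 0 -6 0",
)

```text
time_s: 8.5
position: [0.434, 0.2744, 0.0741]
tcp_rot: [[0.993, 0.115, 0.001], [0.115, -0.993, -0.0], [0.001, 0.0, -1.0]]
force: [1.4, 2.3, 2.2]
opening: 0.008
grasp_force: 1.2
```

Request:
drive_tool(
  deltas="0 0 0 -2 0; 0 0 1 -4 0; 0 0 2 -6 0; 0 0 2 -6 0",
)

```text
time_s: 8.9
position: [0.4333, 0.2762, 0.0679]
tcp_rot: [[0.993, 0.115, -0.001], [0.115, -0.993, -0.001], [-0.001, 0.001, -1.0]]
force: [0.9, 0.6, 0.7]
opening: 0.006
grasp_force: 0.7
```

```bash
python3 ball.py
```

```text
8.9 [0.43327363 0.27624467 0.06788541] [0.89309476 0.5980699  0.66273857] [ 0.20521178 -0.06186398 -0.02945299]
[219 245   6   4  18] [221.3 246.5]
[302 279  19  37 138] [311.9 289.9]
```

```bash
python3 - <<'E'
from h import *
sm=imaging.camera_model('scene');m=imaging.camera_model('wrist')
for th in range(55,-1,-5):
    t=np.radians(th);dy=.062*np.cos(t)-.0356;P=[.434-.114*dy,.2655+.993*dy,.071+.062*np.sin(t)]
    print(th,np.round(P,4),proj(sm,P).round(1),proj(m,P).round(1))
E
```

```text
55 [0.434  0.2655 0.1218] [[224.5 236.2]] [[340.4 325.2]]
50 [0.4335 0.2697 0.1185] [[223.  236.8]] [[329.4 321.3]]
45 [0.4331 0.2737 0.1148] [[221.7 237.6]] [[319.5 317.1]]
40 [0.4326 0.2773 0.1109] [[220.6 238.5]] [[310.7 312.7]]
35 [0.4323 0.2806 0.1066] [[219.6 239.6]] [[303.2 308.2]]
30 [0.4319 0.2835 0.102 ] [[218.7 240.7]] [[297.  303.6]]
25 [0.4317 0.2859 0.0972] [[218. 242.]] [[291.9 299.1]]
20 [0.4314 0.288  0.0922] [[217.5 243.4]] [[288.1 294.5]]
15 [0.4312 0.2896 0.087 ] [[217.2 244.9]] [[285.4 290.1]]
10 [0.4311 0.2908 0.0818] [[217.1 246.4]] [[283.7 285.8]]
5 [0.431  0.2915 0.0764] [[217.1 248. ]] [[283.1 281.6]]
0 [0.431  0.2917 0.071 ] [[217.3 249.7]] [[283.4 277.7]]
```

Request:
drive_tool(
  deltas="0 0 1 -2 0; 0 0 2 -4 0; 0 0 3 -6 0; 0 0 4 -8 0; 0 0 4 -8 0",
)

```text
time_s: 9.5
position: [0.433, 0.2804, 0.0599]
tcp_rot: [[0.993, 0.115, -0.001], [0.115, -0.993, -0.0], [-0.001, 0.0, -1.0]]
force: [-0.4, -0.1, -0.9]
opening: 0.007
grasp_force: 0.0
```

```bash
python3 ball.py; python3 - <<'E'
from h import *
sm=imaging.camera_model('scene');b=imaging.capture('wrist');a=imaging.capture('scene')
u=proj(sm,bot.read_state()['position'])[0].astype(int)
A=cv2.resize(a[u[1]-40:u[1]+35,u[0]-25:u[0]+25],(400,600),interpolation=cv2.INTER_CUBIC)
B=cv2.resize(b[200:350,270:370],(400,600),interpolation=cv2.INTER_CUBIC)
print(u);cv2.imwrite('pics/s5.png',np.hstack([A,B])[:,:,::-1])
E
```

```text
9.5 [0.43296394 0.28037597 0.05985251] [-0.36146656 -0.06355437 -0.85645676] [ 0.03764203 -0.02485821 -0.01357568]
[218 247   6   5  21] [220.8 248.8]
[305 280  19  38 138] [313.9 292.4]
[222 253]
```

View pics/s5.png

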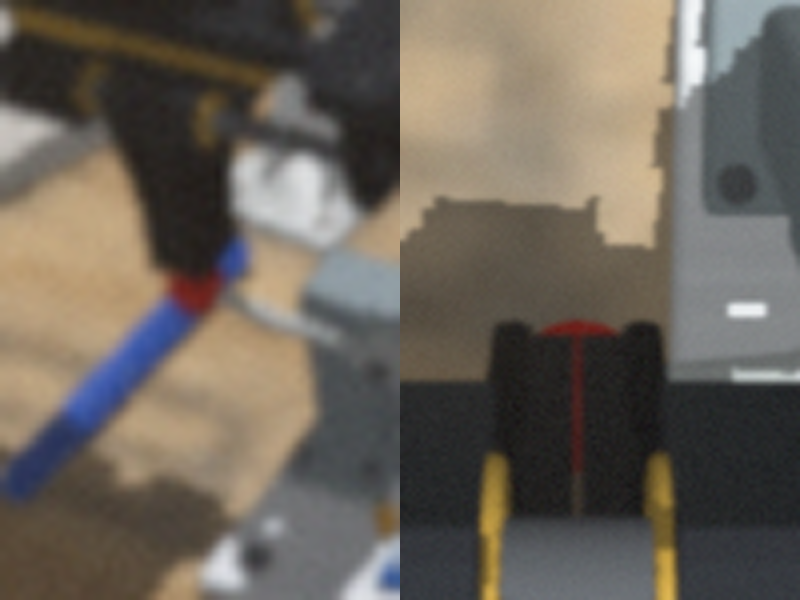

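The ball is now centred under the fingertips (about (195,290) in the scene crop) and moving down with them. I'll carry on to the end stop.

Request:
drive_tool(
  deltas="0 0 1 -3 0; 0 0 2 -6 0; 0 0 2 -8 0; 0 0 2 -8 0",
)

```text
time_s: 10.1
position: [0.4335, 0.2828, 0.0521]
tcp_rot: [[0.993, 0.114, -0.0], [0.114, -0.993, 0.0], [0.0, -0.0, -1.0]]
force: [-0.6, -0.1, -0.1]
opening: 0.006
grasp_force: 0.2
```

Request:
drive_tool(
  deltas="0 0 1 -3 0; 0 0 1 -6 0; 0 0 1 -8 0; 0 0 1 -8 0",
)

```text
time_s: 10.5
position: [0.4335, 0.2839, 0.0443]
tcp_rot: [[0.993, 0.114, -0.0], [0.114, -0.993, 0.001], [0.0, -0.001, -1.0]]
force: [-1.6, 2.0, 3.4]
opening: 0.005
grasp_force: 1.5
```

```bash
python3 ball.py
```

```text
10.5 [0.43346098 0.28391583 0.04432016] [-1.56250721  2.02260663  3.43548376] [0.33408472 0.23743355 0.03712191]
[219 251   6   5  21] [221.3 253. ]
[313 282  12  37  96] [314.9 296.7]
```

Request:
drive_tool(
  deltas="0 0 0 -2 0; 0 0 0 -4 0; 0 0 0 -4 0; 0 0 0 -4 0",
)

```text
time_s: 11.0
position: [0.4338, 0.2839, 0.043]
tcp_rot: [[0.993, 0.115, 0.002], [0.115, -0.993, 0.001], [0.002, -0.001, -1.0]]
force: [-4.7, -0.9, 24.0]
opening: 0.005
grasp_force: 11.5
```

Request:
drive_tool(
  deltas="0 0 0 -1 0; 0 0 0 -2 0; 0 0 0 -2 0; 0 0 0 -2 0",
)

```text
time_s: 11.4
position: [0.4339, 0.284, 0.0424]
tcp_rot: [[0.993, 0.115, 0.002], [0.115, -0.993, 0.001], [0.003, -0.001, -1.0]]
force: [-6.5, -0.6, 33.9]
opening: 0.004
grasp_force: 16.8
```

```bash
python3 ball.py
```

```text
11.4 [0.43392756 0.28399966 0.04243232] [-6.49934427 -0.6422786  33.94601934] [-1.16268452e-01  1.24436046e+00  1.16337983e-03]
[219 252   5   4  19] [221.  253.6]
[313 284   3  37  73] [313.9 303.9]
```

The lever is at its end stop (34 N), so I'll back off at once and head for the gauge, opening the fingers on the way.

Request:
drive_tool(
  deltas="0 0 0 20 0; 0 0 0 60 0; 0 0 0 110 0; 0 0 0 160 0; 0 0 0 200 0; 40 0 -50 200 0; 40 -5 -100 200 0; 40 -10 -150 200 0; 40 -15 -200 200 0; 40 -20 -250 200 0; 40 -25 -300 200 0; 40 -30 -350 200 0",
)

```text
time_s: 12.7
position: [0.4028, -0.0672, 0.2382]
tcp_rot: [[0.993, 0.115, -0.0], [0.115, -0.993, -0.001], [-0.0, 0.001, -1.0]]
force: [0.2, 0.4, 0.0]
opening: 0.445
grasp_force: 0.0
```

Request:
drive_tool(
  deltas="40 0 -50 0 0; 40 0 -100 0 0; 40 0 -125 0 0; 40 0 -125 0 0; 40 0 -125 0 0; 40 0 -125 0 0; 40 0 -125 0 0",
)

```text
time_s: 13.4
position: [0.4034, -0.1886, 0.2382]
tcp_rot: [[0.993, 0.116, -0.001], [0.116, -0.993, 0.001], [-0.001, -0.001, -1.0]]
force: [-0.1, -0.2, 0.5]
opening: 0.463
grasp_force: 0.0
```

```bash
cat > org.py <<'E'
from h import *
def blob(im,lo,hi,amin=25):
    hsv=cv2.cvtColor(im,cv2.COLOR_RGB2HSV);k=cv2.inRange(hsv,lo,hi)
    n,l,st,ce=cv2.connectedComponentsWithStats(k);return [(st[i].tolist(),ce[i].round(1).tolist()) for i in range(1,n) if st[i,4]>amin]
E
python3 - <<'E'
from org import *
s=bot.read_state();print(s['time_s'],s['position'],s['force'],s['opening'])
m=imaging.camera_model('wrist');np.save('w5.npy',m,allow_pickle=True)
for n in('wrist','scene','top'):
    im=imaging.capture(n);cv2.imwrite(f'pics/{n}6.png',im[:,:,::-1]);print(n,blob(im,(5,170,120),(15,255,255)))
print(proj(m,[[.5,-.195,.135],[.5,-.195,.072],[.5,-.195,0]]),proj(m,s['position']))
E
```

```text
13.4 [ 0.40335833 -0.18856922  0.23822473] [-0.12075607 -0.15591865  0.50895829] 0.4630277667836252
wrist [([330, 85, 32, 32, 278], [341.8, 104.5]), ([339, 93, 15, 15, 49], [346.2, 100.5])]
scene [([419, 282, 12, 20, 120], [423.9, 290.5])]
top [([427, 254, 10, 10, 64], [431.3, 258.7])]
[[338.85636991  97.64925735]
 [334.56983677 102.20586425]
 [331.20621168 105.78536676]] [[313.97330072 275.17974971]]
```

View pics/wrist6.png

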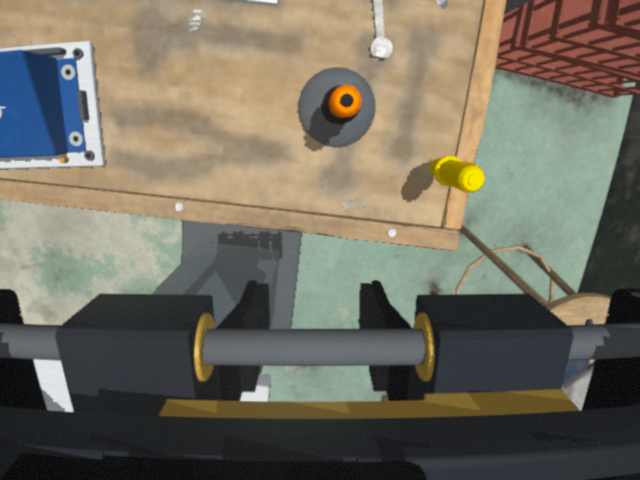

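The wrist view shows the gauge's top at (346,101), the yellow look-alike at (460,173) and the open fingertips at row 282. Their pixel gap again puts the real tips about 36 mm behind the nominal TCP.

```bash
python3 - <<'E'
from h import *
t=imaging.camera_model('top');w=np.load('w5.npy',allow_pickle=True).item()
for z in(.1,.135):print(atz(w,(346,101),z),atz(t,(431.5,258.5),z))
print(tri([ray(w,(346,101)),ray(t,(431.5,258.5))]), atz(w,(337,107),.005),atz(t,(419,262),.005))
E
```

```text
[ 0.50048003 -0.20280217  0.1       ] [ 0.50216114 -0.20663968  0.1       ]
[ 0.49832207 -0.20039364  0.135     ] [ 0.50094214 -0.19811255  0.135     ]
[ 0.50036297 -0.20160945  0.1198722 ] [ 0.49928195 -0.20091603  0.005     ] [ 0.49769591 -0.19863819  0.005     ]
```

Request:
drive_tool(
  deltas="65 48 -6 0 0; 65 96 -12 0 0; 65 96 -12 0 0; 65 96 -12 -40 0; 65 96 -12 -80 0; 65 96 -12 -110 0; 65 96 -12 -130 0; 65 96 -12 -130 0; 65 96 -12 -130 0",
)

```text
time_s: 14.45
position: [0.4996, -0.2017, 0.1086]
tcp_rot: [[0.993, 0.115, -0.0], [0.115, -0.993, 0.0], [-0.0, -0.0, -1.0]]
force: [-0.2, -0.7, 1.4]
opening: 0.75
grasp_force: 0.0
```

Request:
drive_tool(
  deltas="65 0 0 -20 0; 65 0 0 -40 0; 65 0 0 -56 0; 65 0 0 -59 0; 65 0 0 -59 0; 65 0 0 -59 0",
)

```text
time_s: 15.05
position: [0.5007, -0.2026, 0.0508]
tcp_rot: [[0.993, 0.115, 0.002], [0.115, -0.993, -0.002], [0.002, 0.002, -1.0]]
force: [0.9, 0.1, 1.5]
opening: 0.751
grasp_force: 0.0
```

```bash
python3 - <<'E'
from org import *
s=bot.read_state();print(s['time_s'],s['position'],s['force'],s['opening'])
m=imaging.camera_model('wrist')
for n in('wrist','scene'):
    im=imaging.capture(n);cv2.imwrite(f'pics/{n}7.png',im[:,:,::-1]);print(n,blob(im,(5,170,80),(15,255,255)))
sm=imaging.camera_model('scene')
print(proj(m,[[.499,-.2005,.135],[.499,-.2005,.104],s['position']]))
print(proj(sm,[[.499,-.2005,.135],[.499,-.2005,.104]]))
E
```

```text
15.05 [ 0.50071229 -0.20262894  0.05079076] [0.88803371 0.10067615 1.48848016] 0.7505959152164675
wrist [([281, 278, 57, 51, 2168], [309.1, 307.3]), ([276, 366, 64, 29, 848], [307.5, 378.5])]
scene [([418, 283, 13, 24, 172], [423.2, 295.0])]
[[307.15826825 372.49322294]
 [308.29686117 326.77814707]
 [313.90749721 275.19620452]]
[[425.34024588 282.59177301]
 [423.4191009  292.98255528]]
```

Request:
drive_tool(
  deltas="10 0 1 0 0; 10 0 1 0 0; 10 0 1 0 0; 10 0 1 0 0; 10 0 1 0 0; 10 0 1 0 0; 10 0 1 0 0; 10 0 1 0 0",
)

```text
time_s: 15.95
position: [0.4996, -0.2009, 0.0493]
tcp_rot: [[0.993, 0.115, -0.0], [0.115, -0.993, 0.0], [-0.0, -0.0, -1.0]]
force: [0.2, -0.6, 0.3]
opening: 0.255
grasp_force: 30.0
```

Request:
drive_tool(
  deltas="10 0 0 8 0; 10 0 0 20 0; 10 0 0 32 0; 10 0 0 42 0; 10 0 0 42 0; 10 0 0 42 0; 10 0 0 42 0",
)

```text
time_s: 16.65
position: [0.4993, -0.2008, 0.0912]
tcp_rot: [[0.993, 0.115, -0.001], [0.115, -0.993, 0.0], [-0.001, -0.0, -1.0]]
force: [1.0, 0.6, -0.7]
opening: 0.262
grasp_force: 30.0
```

Request:
drive_tool(
  deltas="10 -3 0 0 0; 10 -6 -1 0 0; 10 -9 -1 0 0; 10 -12 -1 0 0; 10 -15 -2 0 0; 10 -18 -2 0 0; 10 -18 -2 0 0",
)

```text
time_s: 17.35
position: [0.4851, -0.2033, 0.0918]
tcp_rot: [[0.994, 0.112, 0.008], [0.112, -0.994, -0.001], [0.008, 0.002, -1.0]]
force: [7.4, 3.8, -2.0]
opening: 0.252
grasp_force: 30.0
```

```bash
cat > pen.py <<'E'
from org import *
import sys
s=bot.read_state();print(s['time_s'],s['position'],s['force'].round(1),s['opening'])
for n in('wrist','scene','top'):
    im=imaging.capture(n);cv2.imwrite(f'pics/{n}_{sys.argv[1]}.png',im[:,:,::-1]);print(n,blob(im,(5,150,60),(16,255,255)))
E
python3 pen.py a
```

```text
17.35 [ 0.48508261 -0.20328391  0.09183813] [ 7.4  3.8 -2. ] 0.2522352997798811
wrist [([285, 269, 59, 61, 2883], [313.8, 302.4]), ([280, 366, 68, 31, 1027], [313.9, 377.6])]
scene [([420, 273, 13, 24, 203], [424.7, 284.2])]
top []
```

Request:
drive_tool(
  deltas="10 -3 0 0 0; 10 -6 -1 0 0; 10 -9 -1 0 0; 10 -12 -1 0 0; 10 -13 -1 0 0; 10 -13 -1 0 0",
)

```text
time_s: 18.1
position: [0.4731, -0.2054, 0.0926]
tcp_rot: [[0.994, 0.112, 0.01], [0.112, -0.994, -0.003], [0.009, 0.004, -1.0]]
force: [7.5, 1.9, 0.9]
opening: 0.257
grasp_force: 30.0
```

```bash
python3 pen.py b
```

```text
18.1 [ 0.47307533 -0.20536741  0.09257067] [7.5 1.9 0.9] 0.25679097731418604
wrist [([284, 262, 61, 68, 3327], [314.0, 299.2]), ([281, 366, 67, 32, 1140], [313.9, 377.0])]
scene [([419, 277, 13, 23, 191], [423.8, 287.7])]
top []
```

Request:
drive_tool(
  deltas="10 4 1 0 0; 10 4 1 10 0; 10 4 1 25 0; 10 4 1 45 0; 10 4 1 80 0; 10 4 1 110 0; 10 0 20 110 0; 10 -5 50 110 0; 10 -5 50 110 0; 10 -5 50 110 0; 10 -5 50 110 0",
)

```text
time_s: 19.35
position: [0.4631, -0.1538, 0.2007]
tcp_rot: [[0.993, 0.115, -0.001], [0.115, -0.993, 0.0], [-0.001, -0.001, -1.0]]
force: [0.0, -1.1, -1.0]
opening: 0.255
grasp_force: 30.0
```

```bash
python3 pen.py c; python3 - <<'E'
from h import *
s=bot.read_state();p=s['position'];R=s['tcp_rot']
g=p-.055*R[:,2]   # grip
a=np.radians(18);ax=R@[-np.sin(a),0,-np.cos(a)]
pts=[g-.09*ax,g-.06*ax,g+.031*ax]
T=[]
for n,w in(('wrist',(200,190)),('scene',(100,75)),('top',(100,75))):
    m=imaging.camera_model(n);np.save(f'c_{n}.npy',m,allow_pickle=True)
    im=cv2.imread(f'pics/{n}_c.png');q=proj(m,pts);print(n,q.round(1))
    c=q[1].astype(int);x0,y0=max(0,c[0]-w[0]//2),max(0,c[1]-w[1]//2)
    if n=='wrist':y0=230;x0=220;w=(200,150)
    sc=4 
    T.append((n,x0,y0));cr=im[y0:y0+w[1],x0:x0+w[0]]
    T[-1]+=(cv2.resize(cr,(400,300),interpolation=cv2.INTER_CUBIC),)
print([t[:3] for t in T])
W=cv2.imread('pics/wrist_c.png');W=cv2.resize(W[120:420,120:520],(400,300))
cv2.imwrite('pics/p10.png',np.vstack([np.hstack([T[0][3],W]),np.hstack([T[1][3],T[2][3]])]))
print(p,R.round(3))
E
```

```text
19.35 [ 0.4630518  -0.15383625  0.20074523] [ 0.  -1.1 -1. ] 0.25480723793210974
wrist [([284, 262, 61, 67, 3285], [314.0, 299.0]), ([281, 366, 67, 32, 1120], [314.0, 377.0])]
scene [([230, 180, 8, 14, 40], [232.4, 185.7]), ([400, 230, 12, 25, 175], [404.2, 240.6])]
top []
wrist [[314.  211.1]
 [314.  240.3]
 [313.8 394. ]]
scene [[403.7 264.7]
 [404.  257.2]
 [404.9 232.2]]
top [[413.8 263. ]
 [417.4 266.9]
 [429.4 280.4]]
[('wrist', 220, 230), ('scene', np.int64(353), np.int64(220)), ('top', np.int64(367), np.int64(229))]
[ 0.46360363 -0.15448617  0.20099381] [[ 0.993  0.114 -0.001]
 [ 0.114 -0.993  0.   ]
 [-0.001 -0.    -1.   ]]
```

View pics/p10.png

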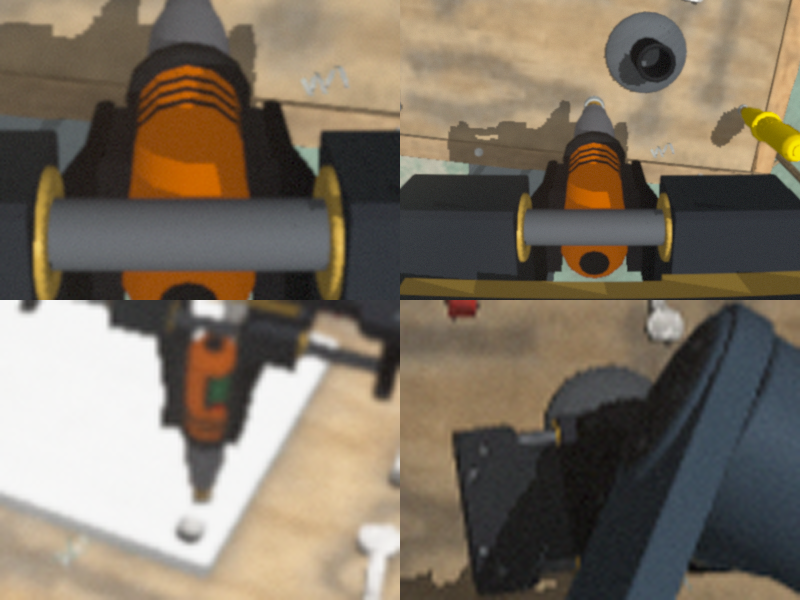

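The last picture shows the gauge upright in the wrist view, leaning back toward the robot. In the wrist view the nose tip is at about (314,218), the barrel/collar edge at (314,262) and the top hole at (315,382). In the scene view the nose end is at (403.5,269) and the top hole at (406,230.5). I'll fit the tilt to these.

```bash
cat > fit.py <<'E'
from h import *
from scipy.optimize import least_squares
p=np.array([.4634,-.1541,.2009]);s=np.radians(6.58);c_,s_=np.cos(s),np.sin(s)
R=np.array([[c_,s_,0],[s_,-c_,0],[0,0,-1]])
m=np.load('c_wrist.npy',allow_pickle=True).item();sm=np.load('c_scene.npy',allow_pickle=True).item()
def P(v):
    xn,zn,f=v;ax=np.array([-np.sin(f),0,-np.cos(f)]);pe=np.array([np.cos(f),0,-np.sin(f)])
    n=np.array([xn,0,zn]);L=[n+.006*pe,n+.063*ax+.0115*pe,n+.121*ax,n]
    return [p+R@q for q in L]
def rw(v,h=None):
    L=P(v);return proj(m,L[:3])[:,1]-[217.5,262,382]
def rs(v):
    L=P(v);d=proj(sm,L[2:]);return (d[1]-d[0])-[-2.5,38]
r=least_squares(rw,[.025,.035,.3],x_scale=[.01,.01,.1]);print('wrist',r.x[:2],np.degrees(r.x[2]),r.fun, 'scene res',rs(r.x))
r2=least_squares(lambda v:np.r_[rw(v),rs(v)],r.x,x_scale=[.01,.01,.1]);print('both',r2.x[:2],np.degrees(r2.x[2]),r2.fun)
for dg in(8,12,15,18,21):
    q=least_squares(lambda v:rw([*v,np.radians(dg)]),[.025,.03],x_scale=[.01,.01]);print(dg,q.x,q.fun.round(1),rs([*q.x,np.radians(dg)]).round(1))
E
python3 fit.py
```

```text
wrist [0.01839338 0.03077378] 9.551939833382235 [-1.05160325e-12 -2.67164069e-12  2.95585778e-12] scene res [-1.13319629  1.5870811 ]
both [0.01814758 0.03357348] 10.508387217297383 [-0.61015232  0.69173781 -0.17979082 -0.82202395  0.6543771 ]
8 [0.01872891 0.02628337] [ 1.1 -1.1  0.2] [-1.6  3.1]
12 [0.01786101 0.03768559] [-1.6  1.7 -0.4] [-0.3 -0.8]
15 [0.01721298 0.04584409] [-3.3  3.7 -0.9] [ 0.6 -3.8]
18 [0.01658192 0.0536258 ] [-4.8  5.5 -1.5] [ 1.6 -7. ]
21 [0.0159801  0.06099562] [-6.1  7.3 -2.1] [  2.6 -10.2]
```

The tilt is about 10.5°, so I need about 7.5° more. I'll put the nose back in the tube and push a little further.

Request:
drive_tool(
  deltas="10 7 -25 0 0; 10 14 -51 0 0; 10 14 -51 0 0; 10 14 -51 -40 0; 10 14 -51 -70 0; 10 14 -51 -90 0; 10 14 -51 -100 0; 10 14 -51 -108 0; 10 14 -51 -108 0",
)

```text
time_s: 20.4
position: [0.4775, -0.2049, 0.0929]
tcp_rot: [[0.993, 0.114, -0.001], [0.114, -0.993, 0.001], [-0.001, -0.001, -1.0]]
force: [0.2, 0.9, -0.8]
opening: 0.261
grasp_force: 30.0
```

Request:
drive_tool(
  deltas="10 -4 0 0 0; 10 -7 -1 0 0; 10 -10 -1 0 0; 10 -13 -1 0 0; 10 -16 -2 0 0; 10 -17 -2 0 0; 10 -17 -2 0 0",
)

```text
time_s: 21.1
position: [0.4638, -0.207, 0.0947]
tcp_rot: [[0.994, 0.112, 0.008], [0.112, -0.994, -0.001], [0.008, 0.002, -1.0]]
force: [6.8, 4.3, -2.3]
opening: 0.255
grasp_force: 30.0
```

```bash
python3 pen.py d
```

```text
21.1 [ 0.46380791 -0.20697507  0.09470752] [ 6.8  4.3 -2.3] 0.2554692035342349
wrist [([284, 255, 61, 75, 3720], [313.9, 295.8]), ([281, 366, 67, 32, 1197], [313.9, 376.5])]
scene [([418, 280, 14, 21, 174], [423.3, 289.6])]
top []
```

```bash
cat >> fit.py <<'E'
print('---')
xn,zn,f0=r2.x;k=.087;piv=np.array([xn,zn])+k*np.array([-np.sin(f0),-np.cos(f0)])
print(piv)
for dg in(0,5,10.5,14,16,18,20):
    f=np.radians(dg);v=[piv[0]+k*np.sin(f),piv[1]+k*np.cos(f),f];print(dg,(rw(v)+[217.5,262,382]).round(1),np.round(v[:2],4))
E
python3 fit.py|sed -n '/---/,$p'
```

```text
---
[ 0.00228056 -0.05196738]
0 [241.4 269.6 366.7] [0.0023 0.035 ]
5 [229.6 266.1 374.3] [0.0099 0.0347]
10.5 [216.9 262.7 381.8] [0.0181 0.0336]
14 [208.9 260.7 386.1] [0.0233 0.0324]
16 [204.4 259.6 388.4] [0.0263 0.0317]
18 [199.9 258.6 390.6] [0.0292 0.0308]
20 [195.4 257.7 392.6] [0.032  0.0298]
```

Request:
drive_tool(
  deltas="10 4 1 0 0; 10 4 1 10 0; 10 4 1 25 0; 10 4 1 45 0; 10 4 1 80 0; 10 4 1 108 0; 10 0 20 108 0; 10 -4 53 108 0; 10 -4 53 108 0; 10 -4 53 108 0; 10 -4 53 108 0",
)

```text
time_s: 22.35
position: [0.4564, -0.1542, 0.2012]
tcp_rot: [[0.993, 0.115, -0.0], [0.115, -0.993, -0.0], [-0.0, 0.0, -1.0]]
force: [0.3, 0.1, -0.8]
opening: 0.258
grasp_force: 30.0
```

```bash
python3 pen.py e; python3 - <<'E'
import cv2
for n in 'ce':
    im=cv2.imread(f'pics/wrist_{n}.png');print(n,[(r,im[r,312:317].mean(0).astype(int).tolist()) for r in range(190,232,2)])
    print([int(im[r,310:319].mean()) for r in range(225,266)])
    print([(r,im[r,312:317].mean(0).astype(int).tolist()) for r in range(364,400,3)])
E
```

```text
22.35 [ 0.45644556 -0.154167    0.20121404] [ 0.3  0.1 -0.8] 0.2578266385567593
wrist [([284, 256, 61, 74, 3699], [314.0, 296.1]), ([281, 366, 67, 32, 1176], [313.9, 376.5])]
scene [([230, 180, 8, 14, 38], [232.4, 185.8]), ([399, 232, 12, 24, 151], [403.3, 241.7])]
top []
c [(190, [129, 168, 196]), (192, [134, 173, 200]), (194, [136, 175, 202]), (196, [139, 178, 205]), (198, [141, 178, 204]), (200, [140, 176, 201]), (202, [138, 173, 198]), (204, [137, 171, 195]), (206, [135, 168, 191]), (208, [131, 165, 187]), (210, [127, 158, 181]), (212, [126, 156, 177]), (214, [128, 155, 174]), (216, [139, 148, 150]), (218, [157, 160, 155]), (220, [161, 177, 183]), (222, [60, 120, 152]), (224, [80, 98, 111]), (226, [92, 91, 92]), (228, [91, 91, 91]), (230, [94, 92, 94])]
[95, 92, 90, 90, 92, 93, 95, 96, 97, 98, 98, 98, 99, 99, 100, 99, 99, 100, 100, 101, 100, 101, 102, 102, 100, 91, 62, 42, 39, 41, 45, 47, 50, 51, 49, 47, 46, 58, 83, 97, 99]
[(364, [86, 87, 92]), (367, [13, 78, 151]), (370, [16, 70, 133]), (373, [26, 28, 33]), (376, [29, 33, 35]), (379, [29, 32, 34]), (382, [30, 32, 34]), (385, [2
[... 345 characters left out ...]
 [80, 121, 145]), (212, [105, 104, 107]), (214, [103, 101, 103]), (216, [105, 104, 105]), (218, [107, 105, 107]), (220, [110, 108, 109]), (222, [111, 109, 110]), (224, [113, 111, 111]), (226, [112, 110, 110]), (228, [113, 112, 112]), (230, [114, 111, 112])]
[111, 111, 112, 112, 111, 112, 112, 112, 112, 113, 112, 113, 113, 114, 114, 109, 95, 85, 70, 51, 45, 43, 45, 49, 52, 55, 57, 53, 49, 48, 56, 81, 105, 110, 110, 108, 97, 68, 54, 79, 104]
[(364, [91, 92, 98]), (367, [19, 86, 163]), (370, [16, 82, 159]), (373, [16, 75, 145]), (376, [29, 33, 39]), (379, [32, 34, 37]), (382, [30, 33, 36]), (385, [28, 31, 34]), (388, [28, 32, 36]), (391, [30, 33, 36]), (394, [29, 36, 44]), (397, [62, 95, 139])]
```

```bash
cat > fit2.py <<'E'
from h import *
from scipy.optimize import least_squares
p=np.array([.4634,-.1541,.2009]);s=np.radians(6.58);c_,s_=np.cos(s),np.sin(s)
R=np.array([[c_,s_,0],[s_,-c_,0],[0,0,-1]]);m=np.load('c_wrist.npy',allow_pickle=True).item()
def rows(v):
    xn,zn,f=v;ax=np.array([-np.sin(f),0,-np.cos(f)]);pe=np.array([np.cos(f),0,-np.sin(f)]);n=np.array([xn,0,zn])
    return proj(m,[p+R@q for q in(n+.006*pe,n+.058*ax+.0145*pe,n+.063*ax+.0115*pe,n+.121*ax)])[:,1]
for ob in([215.3,250.7,262.3,382.8],[200,242.3,255.7,385.7]):
    r=least_squares(lambda v:rows(v)-ob,[.02,.03,.2],x_scale=[.01,.01,.1]);print(r.x[:2],np.degrees(r.x[2]),r.fun.round(1))
    J=np.linalg.inv(r.jac.T@r.jac);print('sd',np.sqrt(np.diag(J))*[1,1,57.3])
E
python3 fit2.py
```

```text
[0.0192291  0.03315203] 11.157510084828896 [ 0.   0.  -0.1  0. ]
sd [5.75802798e-04 2.43058161e-03 8.76794153e-01]
[0.02925258 0.02936277] 16.12841062938743 [-0.   0.6 -0.6  0. ]
sd [5.42570811e-04 1.96293534e-03 8.60623164e-01]
```

The tilt is now about 17°, with the nose 29 mm ahead of the TCP and 30 mm below it. Next I'll move above the spot.

Request:
drive_tool(
  deltas="10 -5 48 0 0; 10 -10 96 0 0; 10 -15 144 0 0; 10 -20 192 0 0; 10 -25 240 0 0; 10 -31 280 0 0; 10 -31 291 0 0; 10 -31 291 0 0; 10 -31 291 -40 0; 10 -31 291 -70 0; 10 -31 291 -75 0; 10 -31 291 -75 0",
)

```text
time_s: 23.7
position: [0.4257, 0.1356, 0.1258]
tcp_rot: [[0.994, 0.113, -0.002], [0.113, -0.994, -0.0], [-0.002, 0.0, -1.0]]
force: [0.4, -0.2, -0.7]
opening: 0.257
grasp_force: 30.0
```

```bash
python3 pen.py f; python3 - <<'E'
from h import *
s=bot.read_state();p=s['position'];R=s['tcp_rot'];m=imaging.camera_model('wrist')
print('nose',p+R@[.0293,0,.03],'proj spot',proj(m,[.4664,.1414,.052]),'nose px',proj(m,p+R@[.0293,0,.03]))
im=cv2.imread('pics/wrist_f.png');
for r in range(150,236,3):print(r,''.join('#' if v else '.' for v in (im[r,280:350].min(1)>105)))
E
```

```text
23.7 [0.42573624 0.13563077 0.12577859] [ 0.4 -0.2 -0.7] 0.25666930814631334
wrist [([284, 256, 62, 74, 3612], [314.2, 296.6]), ([281, 366, 67, 32, 1209], [314.2, 376.8])]
scene [([201, 161, 19, 22, 47], [207.3, 170.4]), ([262, 225, 10, 19, 76], [266.2, 233.8])]
top []
nose [0.45646768 0.13977889 0.09763787] proj spot [[313.28038554 180.83960522]] nose px [[313.95973982 208.88479268]]
150 ......................................................................
153 ......................................................................
156 ................................###...................................
159 ................................###...................................
162 .........................#################............................
165 ....................########............#######.......................
168 .................#####.......................#####....................
171 ...............####.............................#####.................
174 ..............####................................####................
177 .............####................
[... 762 characters left out ...]
.........................
210 ........................###..............####.........................
213 .........................#...............####.........................
216 ......................................................................
219 ......................................................................
222 ......................................................................
225 ...................................#...#..............................
228 ...................................#.#..#.#...........................
231 ................................#..#...##.#...........................
234 ...................................##..#.#.#..........................
```

The ring centre is at (313.5,179.5) in the wrist view, and the projected spot is at (313.3,180.8), which agrees. I'll average the force here as a baseline and then approach.

```bash
cat > avg.py <<'E'
from h import *
import sys
F=[]
for i in range(int(sys.argv[1])):
    im=imaging.capture('wrist');s=bot.read_state();F.append(np.r_[s['force'],s['moment'],s['position']*1000])
F=np.array(F);f=F.mean(0);n=np.array([-.307,-.035,.951])
print(s['time_s'],f.round(2),'sd',F.std(0)[:3].round(2),'normal',round(float(n@f[:3]),2),'grip',s['grasp_force'],s['opening'])
cv2.imwrite(f'pics/a{s["time_s"]:.2f}.png',im[:,:,::-1])
print([(r,int(im[r,312:317].mean())) for r in range(190,232)])
E
python3 avg.py 16
```

```text
24.65 [ 9.0000e-02 -6.0000e-02 -1.2700e+00  2.0000e-02  2.0000e-02 -0.0000e+00
  4.2602e+02  1.3699e+02  1.2679e+02] sd [0.38 0.52 0.54] normal -1.23 grip 29.99344523894905 0.25563408229075074
[(190, 93), (191, 94), (192, 95), (193, 93), (194, 99), (195, 146), (196, 215), (197, 222), (198, 174), (199, 140), (200, 136), (201, 144), (202, 149), (203, 162), (204, 183), (205, 182), (206, 148), (207, 124), (208, 120), (209, 118), (210, 111), (211, 103), (212, 98), (213, 95), (214, 96), (215, 97), (216, 97), (217, 99), (218, 100), (219, 102), (220, 103), (221, 103), (222, 104), (223, 105), (224, 105), (225, 105), (226, 106), (227, 106), (228, 105), (229, 106), (230, 106), (231, 106)]
```

Request:
drive_tool(
  deltas="10 3 1 -12 0; 10 6 1 -26 0; 10 7 1 -34 0; 10 7 1 -38 0; 10 7 1 -38 0; 10 7 1 -38 0",
)

```text
time_s: 25.25
position: [0.4326, 0.138, 0.0883]
tcp_rot: [[0.993, 0.115, -0.0], [0.115, -0.993, 0.0], [-0.0, -0.0, -1.0]]
force: [-0.0, -0.1, -1.9]
opening: 0.258
grasp_force: 30.0
```

```bash
python3 avg.py 8
```

```text
25.65 [-1.3000e-01 -2.3000e-01 -1.0000e+00  1.0000e-02  3.0000e-02  2.0000e-02
  4.3287e+02  1.3803e+02  8.8670e+01] sd [0.43 0.48 0.63] normal -0.9 grip 29.993252114596885 0.2537109099875674
[(190, 95), (191, 96), (192, 97), (193, 96), (194, 96), (195, 96), (196, 95), (197, 97), (198, 95), (199, 98), (200, 114), (201, 140), (202, 151), (203, 164), (204, 186), (205, 186), (206, 151), (207, 127), (208, 121), (209, 119), (210, 112), (211, 105), (212, 100), (213, 99), (214, 97), (215, 98), (216, 100), (217, 100), (218, 102), (219, 103), (220, 104), (221, 105), (222, 105), (223, 105), (224, 106), (225, 107), (226, 107), (227, 106), (228, 108), (229, 107), (230, 107), (231, 108)]
```

Request:
drive_tool(
  deltas="10 1 0 -2 0; 10 1 0 -4 0; 10 2 0 -6 0; 10 2 0 -6 0",
)

```text
time_s: 26.05
position: [0.4344, 0.138, 0.082]
tcp_rot: [[0.993, 0.114, -0.001], [0.114, -0.993, 0.0], [-0.001, -0.0, -1.0]]
force: [-1.0, 0.9, 1.2]
opening: 0.257
grasp_force: 30.0
```

```bash
sed -i '/^print(\[(r/d' avg.py; cat >> avg.py <<'E'
m=imaging.camera_model('wrist');print('spot px',proj(m,[.4664,.1414,.052]).round(1))
print('rows190..',[int(im[r,312:317].mean()) for r in range(190,214)])
b=(im.min(2)>115)
for r in range(160,222,3):print(r,''.join('#' if v else '.' for v in b[r,275:355]))
E
python3 avg.py 8
```

```text
26.45 [-5.3000e-01 -4.0000e-02  1.8000e-01  5.0000e-02  1.7000e-01  0.0000e+00
  4.3437e+02  1.3800e+02  8.2300e+01] sd [0.7  0.47 0.58] normal 0.33 grip 29.992485691554975 0.254997520181087
spot px [[314.5 203.8]]
rows190.. [94, 94, 95, 95, 94, 95, 95, 95, 95, 93, 97, 115, 140, 150, 163, 185, 185, 151, 124, 113, 105, 101, 100, 99]
160 ................................................................................
163 ................................................................................
166 ................................................................................
169 ................................................................................
172 ................................................................................
175 ................................................................................
178 ........................................###.....................................
181 ........................................###.....................................
184 ......................................#######...................................
1
[... 318 characters left out ...]
###.................
199 ..................####......................................####................
202 .................####...............#######..................####...............
205 .........############...........###############...............############......
208 .................####.........#####........#####.............####...............
211 ..................####.......###..............###............###................
214 ...................#####.......................#...........####.................
217 ......................##................................#####...................
220 ....................................................#######.....................
```

Contact has just begun (about 1.4 N). The nose is inside the ring but about 2.5 mm low of centre. I'll lift off slightly, shift and press again.

Request:
drive_tool(
  deltas="10 -1 0 2 0; 10 -1 0 4 0; 10 1 0 4 0; 10 1 0 4 0; 10 2 0 2 0; 10 2 0 0 0; 10 3 0 -1 0; 10 3 0 -1 0",
)

```text
time_s: 27.25
position: [0.4377, 0.138, 0.0812]
tcp_rot: [[0.993, 0.114, -0.0], [0.114, -0.993, 0.0], [-0.0, -0.0, -1.0]]
force: [0.3, 0.8, 0.4]
opening: 0.254
grasp_force: 30.0
```

```bash
python3 avg.py 16
```

```text
28.05 [-1.6000e-01  4.9000e-01  9.7000e-01  1.2000e-01 -1.0000e-02  0.0000e+00
  4.3767e+02  1.3803e+02  8.1390e+01] sd [0.45 0.49 0.54] normal 0.96 grip 29.992142309470182 0.25451539659136496
spot px [[313.9 209.7]]
rows190.. [177, 215, 230, 196, 127, 96, 94, 95, 96, 95, 96, 96, 108, 132, 143, 146, 172, 184, 159, 129, 112, 103, 99, 97]
160 ................................................................................
163 ................................................................................
166 ................................................................................
169 ................................................................................
172 ................................................................................
175 ................................................................................
178 ................................................................................
181 ................................................................................
184 .......................................###...................................
[... 323 characters left out ...]
....................
199 .....................#####.............................#####....................
202 ...................####...................................####..................
205 ..................####...........############...............####................
208 .................####..........#################.............###................
211 ........############.........####............####............############.......
214 .................###............................#............###................
217 .................####.......................................####................
220 ...................####...................................####..................
```

Request:
drive_tool(
  deltas="10 0.4 0 -1.2 0; 10 0.4 0 -1.2 0; 10 0.4 0 -1.2 0",
)

```text
time_s: 28.35
position: [0.438, 0.138, 0.0801]
tcp_rot: [[0.993, 0.115, -0.0], [0.115, -0.993, 0.0], [-0.0, -0.0, -1.0]]
force: [-0.5, 1.7, 1.1]
opening: 0.254
grasp_force: 30.0
```

```bash
sed -i '/^for r in range(160/d' avg.py; python3 avg.py 24; python3 - <<'E'
from h import *
m=imaging.camera_model('wrist');s=bot.read_state();p=s['position'];R=s['tcp_rot'];f=np.radians(17)
for x in(0,2,4,6,8):
    q=np.array([.0293-x/1e3*np.sin(f),0,.030-x/1e3*np.cos(f)]);print(x,proj(m,p+R@(q+.006*np.array([np.cos(f),0,-np.sin(f)])))[0].round(1))
E
```

```text
29.55 [-4.4000e-01  6.6000e-01  1.7200e+00  2.2000e-01  3.0000e-02  2.0000e-02
  4.3803e+02  1.3802e+02  8.0150e+01] sd [0.46 0.46 0.51] normal 1.75 grip 29.991340852905495 0.25827660757295307
spot px [[313.8 210.7]]
rows190.. [160, 176, 214, 230, 198, 129, 97, 94, 94, 96, 94, 94, 95, 109, 134, 146, 150, 171, 185, 158, 116, 100, 99, 98]
0 [314.  199.6]
2 [314.  201.2]
4 [314.  202.9]
6 [314.  204.6]
8 [314.  206.3]
```

```bash
python3 - <<'E'
from org import *
import glob
im=cv2.imread(sorted(glob.glob('pics/a*.png'))[-1])[:,:,::-1]
m=imaging.camera_model('wrist');k=np.array([.434,.2655]);
print(blob(im,(0,150,60),(5,255,255),60),blob(im,(174,150,60),(180,255,255),60))
for z,dy in((.122,0),(.1,.0191),(.071,.0264)):print(z,proj(m,[k[0]-.114*dy,k[1]+.993*dy,z]))
print(bot.read_state()['qvel'].round(2))
E
```

```text
[([46, 237, 30, 30, 691], [60.0, 251.4])] []
0.122 [[ 26.36471097 285.3416021 ]]
0.1 [[ 20.79947307 267.72465547]]
0.071 [[ 43.23048037 249.97873929]]
[-0.    0.02  0.01 -0.04  0.06 -0.09]
```

```bash
python3 -c "
from rig import bot
print(bot.hand_in())"
```

```text
the job is handed in; nothing more can be done
None
```

I pushed the clamp lever down to its end stop. I'm holding the gauge in the white ring at about 17° (the face slopes 18°), with its nose about 4–4.5 mm of 8 mm in, and I handed the job in at about 30 s.

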